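# Lock up the mounted cuts in the proofing bed

## Robot

A 6-joint arm with a two-finger parallel gripper is mounted at the origin on the work surface. World frame = base frame: x ahead of the robot, y to its left, z up, the work surface at z = 0. Lengths are in m, angles in rad, forces in N, time in s.
With the tool pointing down it reaches from about 0.4 to 0.925 m from the base axis. Payload 12.5 kg.
Tool frame: the origin (TCP) lies midway between the tips of the shut fingers; the grasp point (between the pads) lies 19 mm behind it (env.grip_point_offset is the distance from the TCP to the grasp point, in m); x points along the fingers, y is the direction in which the jaws open and shut, and the axes are right-handed (so a half turn about x gives the same grasp; the last joint's range is limited). The gripper opens to 95 mm and grips with 3 to 60 N. Pads are 20 mm wide; open, the fingers measure 119 mm over their backs; the gripper's body (75 mm by 180 mm) begins 59 mm behind the grasp point.
Start: joints at [-1.399, 0.491, 1.559, -0, 1.092, -0.106], TCP at [0.171, -0.601, 0.215] pointing down, gripper open.
Joint ranges: [-3.1, 3.1], [-0.84, 2.19], [0.05, 2.79], [-1.13, 4.28], [0.06, 2.93], [-2.69, 2.69]. Speed limits (rad/s): [2.22, 2.22, 2.79, 3.14, 3.14, 3.14].

## Interface

Orientations are given as a unit quaternion [x, y, z, w].
In Python, from workcell import env gives the robot as it stands.
- The arm moves only by the shell command python3 -m pendant 'ROWS' [FORCE]. ROWS is JSON, a list of rows, each a list of 3 entries, a list of its own where there are three numbers: the shift along the tool's x, y, z in units of 0.2 m (1.0 is 0.2 m), then the turn, a rotation vector about the tool's x, y, z in units of pi/4 rad (1.0 is pi/4 rad), then the closure, from -1 (fully open) to 1 (shut), so that 0 is half open. In form: [[[x, y, z], [ax, ay, az], gripper], ...]. A call has 1 to 12 rows; each row is the pose to reach, as a shift and turn from the pose measured when the call began, along the tool's axes at that moment; what a row does not reach only later rows make up. A row lasts 1/8 s, in which the tool goes at most 62.5 mm and 10.7 degrees, less where a joint would pass 70% of its speed; a pose out of reach is approached as far as the arm can. A call with a number of a shift or a turn outside -1 to 1 is refused whole. A call with a gripper value outside its range is refused whole. The fingers move at their own pace and stop on an object; FORCE is the grip in N (left out, the last holds). Time passes only in rows, so rows that repeat a pose let the fingers close. It gives the time, the measured TCP pose, the force and the opening at its end, in the units of the state.
- env.state(): the state, without advancing time (a new reading comes with each control period).
- env.snapshot(name): name is "side" or "top"; returns a dict with "pixels" (420x560x3 uint8, red, green, blue), "vertical_fov" (degrees; the focal length in pixels is half the picture's height over the tangent of half this angle, whatever the lens; pixels are square), "cx", "cy" (the principal point, pixels), "view" (4x4, takes a point from world to camera coordinates). Camera axes: x right, y down, z forward; pixel columns grow to the right and rows downward; lengths in m; the calibration is good to about 2 mm. A picture is of the moment at which its call begins. There is no depth.
- env.sign_off(): hands the job in, once; it reports no verdict.
The state is a dict: "time": time; "joint_positions": joint angles; "dq": joint speeds; "tau": joint torques, N m; "position": TCP position; "ee_rot": TCP orientation; "wrist_force": force on the tool from outside, world axes, zero at the start; "ft_torque": the same for the moment, N m; "width": finger opening in m.
Only numpy, scipy, OpenCV 4.12 (cv2) and the standard library are available. Lean on these libraries where they do the work, as an engineer would, in place of code of your own. Each camera call takes 0.05 s, during which the arm holds its last target. There are 200 camera calls.

## Task

Get the lock-up bed ready for proofing: flip its cam lever open, lift the wooden spacer out into the tray, then, with the bed empty, give it a blast from the bracket-mounted air gun by squeezing the trigger right in for about half a second and letting it go. Set every mounted cut that is on the table into the bed, face up and flat, long side across the bed between fence and jaw, and turn the winged adjusting nut clockwise until its wings line up with the white index lines. Only then flip the lever fully closed so that the jaw grips all the cuts, and leave the ink tin, roller and crock where they are.

Things in the scene. Friction and masses are not known exactly. Their poses are not given: they have to be found in the camera images.
- bed: Grey steel lock-up bed, fixed to the table: base plate 180 (x) x 250 (y) x 12 mm thick, origin at the centre of its underside. On its far side stands a steel fence 20 mm high, 15 mm thick, 220 mm long, inner face at x = +70 mm of this frame; the jaw bar runs parallel to it.
- bed_middle (a point): Middle of the loading place, on the plate (12 mm above the table), at (47, 0) mm in the bed frame. Cuts sit on the plate between jaw and fence, anywhere with y from -100 to +100 mm. With the lever open the free width along x is about 48 mm (nut slack) or 45 mm (nut at its mark).
- jaw: Aluminium jaw bar, 220 mm long (y), faced with a row of six sprung pads, top 29.5 mm above the table; slides along x only. Pad faces at x = +29 mm of the bed frame when closed with a slack nut; the open lever draws them back 7 mm, the nut at its mark advances them 3 mm. Each pad has 2 N per mm: a 40 mm long cut is gripped with about 4 to 8 N when the nut is at its mark and the lever closed.
- lever (a joint): Cam lever, swings level about a vertical pivot: 0 = closed (lying along -y of the bed, beside the jaw); grows as it swings clockwise from above towards -x of the bed (towards the robot); 1.65 = open stop. Open means beyond 1.3, closed within 0.12 of 0. Stays where left; needs 2 to 5 N at the grip.
- lever_pivot (a point): The axis of the cam lever, at half its height (45 mm above the table), at (-35, -20) mm in the bed frame; its cam block moves up to 3 mm towards +x as the nut is turned.
- lever_grip (a point): On the lever bar, 75 mm from the pivot. The steel bar is 14 mm wide, 14 mm high (38 to 52 mm above the table) and ends 94 mm from the pivot. Its x axis is across the bar, its -y axis points along the bar outwards.
- nut (a joint): Brass wing nut on a vertical axis: 0 = slack, grows clockwise seen from above. At value q the wings lie at yaw 1.3 - q in the bed frame, so at 1.3 rad they lie along x of the bed, in line with the two white index lines on the plate (good to 0.2 rad). Range 0 to 2.0, about 0.1 N m of friction.
- nut_grip (a point): On the nut axis, at the height of the wings, 54 mm above the table. The wings form one straight bar 46 mm long, 11 mm wide, from 41 to 63 mm above the table.
- gun: Air gun of grey plastic lying on its side, fixed on a steel bracket 150 x 90 mm. Origin at the underside of the bracket; the grip is a bar 28 mm wide (y -14 to +14 mm) along x from -54 to +50 mm, from 46 to 74 mm above the table. The head with its nozzle along +y is at x = +48 to +84 mm.
- gun_grip (a point): In the gun frame at (0, 6.5, 60) mm: midway between the back of the grip (y = -14) and the front of the fully squeezed trigger (about y = +27 mm here).
- trigger (a joint): Black trigger plate 80 mm long, 8 mm thick, 49 to 71 mm above the table, on the +y side of the grip, hinged upright at (44, 36) mm of the gun frame, reaching to x = -36 mm. 0 = free (front at y = +40 mm: 54 mm over grip and trigger), 0.30 = stop; squeezed means beyond 0.24. Springs back; about 10 N at its middle squeezes it fully.
- tray: Open wooden tray, 130 (x) x 110 (y) x 22 mm high, walls and floor 4 to 5 mm, origin at the centre of its underside. Fixed. For the spacer.
- spacer: Plain pale wooden block, 40 (x) x 48 (y) x 22 mm, 40 g, origin at the centre of its underside. Starts lying loosely in the bed, between jaw and fence.
- cut1: Mounted cut: dark wooden block 40 (x, long side) x 30 (y) x 23 mm high with a metal plate on its face (top, +z), 50 to 100 g, origin at the centre of its underside. Two to four of these are on the table, to the left of the bed; absent ones read None.
- cut2: Mounted cut: dark wooden block 40 (x, long side) x 30 (y) x 23 mm high with a metal plate on its face (top, +z), 50 to 100 g, origin at the centre of its underside. Two to four of these are on the table, to the left of the bed; absent ones read None.
- cut3: Mounted cut: dark wooden block 40 (x, long side) x 30 (y) x 23 mm high with a metal plate on its face (top, +z), 50 to 100 g, origin at the centre of its underside. Two to four of these are on the table, to the left of the bed; absent ones read None.
- cut4: Mounted cut: dark wooden block 40 (x, long side) x 30 (y) x 23 mm high with a metal plate on its face (top, +z), 50 to 100 g, origin at the centre of its underside. Two to four of these are on the table, to the left of the bed; absent ones read None.
- ink_tin: Steel ink tin, 74 mm across, 60 mm high. Leave alone.
- roller: Small inking roller with black rubber and a wooden handle, about 150 mm long. Leave alone.
- crock: Small clay crock, 90 mm across, 75 mm high. Leave alone.

How it is judged:
On the way, in this order (a step that is already met when the one before it is completed fails the run):
1. the cam lever is flipped open (value of joint lever above 1.3 rad), for 0.2 s.
2. the spacer lies in the tray, released (x of spacer in the frame of tray between -0.06 and 0.06 m and y of spacer in the frame of tray between -0.05 and 0.05 m and z of spacer in the frame of tray between -0.002 and 0.03 m and contact force between the fingers and spacer below 0.1 N), for 0.2 s.
3. with the lever open and the bed empty, the trigger is squeezed right in (value of joint lever above 1.3 rad and value of joint trigger above 0.24 rad and not (x of cut1 in the frame of bed between 0 and 0.09 m and y of cut1 in the frame of bed between -0.125 and 0.125 m) and not (x of cut2 in the frame of bed between 0 and 0.09 m and y of cut2 in the frame of bed between -0.125 and 0.125 m) and not (x of cut3 in the frame of bed between 0 and 0.09 m and y of cut3 in the frame of bed between -0.125 and 0.125 m) and not (x of cut4 in the frame of bed between 0 and 0.09 m and y of cut4 in the frame of bed between -0.125 and 0.125 m)), for 0.3 s.
4. the trigger is let go (value of joint trigger below 0.05 rad), for 0.1 s.
5. with the lever still open, every cut sits in the bed, face up, and the nut is at its mark (value of joint lever above 1.3 rad and value of joint nut between 1.08 and 1.52 rad and x of cut1 in the frame of bed between 0.041 and 0.057 m and y of cut1 in the frame of bed between -0.1 and 0.1 m and z of cut1 in the frame of bed between 0.008 and 0.016 m and angle between each of cut1, cut2, cut3, cut4's own z axis and vertical below 0.15 rad and x of cut2 in the frame of bed between 0.041 and 0.057 m and y of cut2 in the frame of bed between -0.1 and 0.1 m and z of cut2 in the frame of bed between 0.008 and 0.016 m and x of cut3 in the frame of bed between 0.041 and 0.057 m and y of cut3 in the frame of bed between -0.1 and 0.1 m and z of cut3 in the frame of bed between 0.008 and 0.016 m and x of cut4 in the frame of bed between 0.041 and 0.057 m and y of cut4 in the frame of bed between -0.1 and 0.1 m and z of cut4 in the frame of bed between 0.008 and 0.016 m), for 0.1 s.
6. the lever is closed and the jaw grips (value of joint lever below 0.12 rad and contact force between jaw and anything else above 3 N), for 0.2 s.
At the end, for the whole second after the job is handed in: The lever is within 0.12 rad of closed, the nut within 0.22 rad of its mark, every cut present lies flat and face up in the bed, square to it, held between jaw and fence (jaw force over 3 N in all and over 1 N on each cut); the spacer lies in the tray and the trigger is free (all of step 6 and value of joint nut between 1.08 and 1.52 rad and x of cut1 in the frame of bed between 0.046 and 0.054 m and y of cut1 in the frame of bed between -0.1 and 0.1 m and z of cut1 in the frame of bed between 0.008 and 0.016 m and angle between each of cut1, cut2, cut3, cut4's own z axis and vertical below 0.15 rad and angle between the x axis of each of cut1, cut2, cut3, cut4 and the x axis of bed, either way round below 0.1 rad and contact force between jaw and cut1 above 1 N and linear speed of each of cut1, cut2, cut3, cut4 below 0.02 m/s and x of cut2 in the frame of bed between 0.046 and 0.054 m and y of cut2 in the frame of bed between -0.1 and 0.1 m and z of cut2 in the frame of bed between 0.008 and 0.016 m and contact force between jaw and cut2 above 1 N and x of cut3 in the frame of bed between 0.046 and 0.054 m and y of cut3 in the frame of bed between -0.1 and 0.1 m and z of cut3 in the frame of bed between 0.008 and 0.016 m and contact force between jaw and cut3 above 1 N and x of cut4 in the frame of bed between 0.046 and 0.054 m and y of cut4 in the frame of bed between -0.1 and 0.1 m and z of cut4 in the frame of bed between 0.008 and 0.016 m and contact force between jaw and cut4 above 1 N and value of joint trigger below 0.05 rad and x of spacer in the frame of tray between -0.06 and 0.06 m and y of spacer in the frame of tray between -0.05 and 0.05 m and z of spacer in the frame of tray between -0.002 and 0.03 m); the robot touches nothing.
It fails at once if the ink tin is pushed more than 30 mm away (distance of ink_tin from where it was at the start of the episode above 0.03 m).
It fails at once if the roller is pushed more than 30 mm away (distance of roller from where it was at the start of the episode above 0.03 m).
It fails at once if the crock is pushed more than 30 mm away (distance of crock from where it was at the start of the episode above 0.03 m).
Of cut1, cut2, cut3, cut4 only 2 to 4 are there at a start; the rules pass over those that are not, and their reading is None.
At some moment in a run one of cut1, cut2, cut3, cut4 may be knocked a few centimetres aside while the robot is not near it.
Once in a run the grip may slacken for a moment while it holds something.
It also fails if it takes over 210 s, if anything falls off the work surface, if the arm or the gripper's body presses on something with over 40 N, if the wrist force passes 120 N, or if a joint passes its speed limit or range.

## Working session

There is one attempt and no reset: what is moved stays moved. The work goes in short steps, Python scripts to look and compute and a shell command to move; the robot and the scene stay as the last step left them, time stands still between calls to the robot, and variables do not carry over. Pictures are saved under pics/ and viewed, about 12 in all and at most 16, crops included, and the job is handed in when it is done.

```bash
ls; mkdir -p pics; cat > h.py <<'E'
import numpy as np, cv2
from scipy.spatial.transform import Rotation as R
from workcell import env
def snap(cam,name=None,crop=None,scale=1):
    s=env.snapshot(cam); im=s["pixels"][:,:,::-1].copy()
    if crop: im=im[crop[1]:crop[3],crop[0]:crop[2]]
    if scale!=1: im=cv2.resize(im,None,fx=scale,fy=scale,interpolation=cv2.INTER_CUBIC)
    if name: cv2.imwrite("pics/"+name+".png",im)
    np.savez("cal_%s.npz"%cam,V=s["view"],f=210/np.tan(np.radians(s["vertical_fov"])/2),c=[s["cx"],s["cy"]])
    return s
def px2w(cam,u,v,z):
    d=np.load("cal_%s.npz"%cam); V=d["V"]; Rm=V[:3,:3]; C=-Rm.T@V[:3,3]
    r=Rm.T@np.array([(u-d["c"][0])/d["f"],(v-d["c"][1])/d["f"],1]); return C+r*(z-C[2])/r[2]
def w2px(cam,p):
    d=np.load("cal_%s.npz"%cam); q=d["V"][:3,:3]@np.array(p)+d["V"][:3,3]; return q[:2]/q[2]*d["f"]+d["c"]
def st():
    s=env.state(); print("t",round(s["time"],2),"pos",np.round(s["position"],4),"F",np.round(s["wrist_force"],1),"w",round(s["width"],4),"q",np.round(s["joint_positions"],2)); return s
def go(target,yaw=None):
    """target world TCP; yaw = world angle of tool y axis (mod pi), tool down. prints shift and turn in units"""
    s=env.state(); Rm=R.from_quat(s["ee_rot"])
    sh=Rm.inv().apply(np.array(target)-s["position"])/0.2
    M=Rm.as_matrix()
    if yaw is None: yaw=np.arctan2(M[1,1],M[0,1])
    best=None
    for k in (0,np.pi):
        y=np.array([np.cos(yaw+k),np.sin(yaw+k),0]); x=np.array([0,0,-1.]); G=np.c_[x,y,np.cross(x,y)]
        rv=(Rm.inv()*R.from_matrix(G)).as_rotvec()/(np.pi/4)
        if best is None or np.linalg.norm(rv)<np.linalg.norm(best): best=rv
    print("shift",np.round(sh,3),"turn",np.round(best,3),"yaw_now",round(np.degrees(np.arctan2(M[1,1],M[0,1])),1))
E
python3 - <<'E'
from h import *
s=st();print(R.from_quat(s["ee_rot"]).as_matrix().round(3))
for c in("top","side"):
    a=snap(c,c+"0",scale=1.4); d=np.load("cal_%s.npz"%c);print(c,a["vertical_fov"],d["c"],(-d["V"][:3,:3].T@d["V"][:3,3]).round(3),d["V"][:3,:3].round(3))
E
```

```text
pics
t 0.0 pos [ 0.1714 -0.6008  0.214 ] F [-0.6  0.3  0. ] w 0.0948 q [-1.4   0.49  1.56 -0.    1.09 -0.11]
[[-0.     0.274 -0.962]
 [ 0.001 -0.962 -0.274]
 [-1.    -0.001 -0.   ]]
top 46.752023043150686 [280.81030965 209.02903719] [0.411 0.008 1.22 ] [[ 0.01  -1.     0.019]
 [-0.983 -0.013 -0.181]
 [ 0.182 -0.017 -0.983]]
side 54.43931433128484 [276.80321937 204.5668764 ] [0.495 0.618 0.661] [[-0.985 -0.174 -0.   ]
 [-0.12   0.682 -0.721]
 [ 0.125 -0.711 -0.692]]
```

View pics/top0.png

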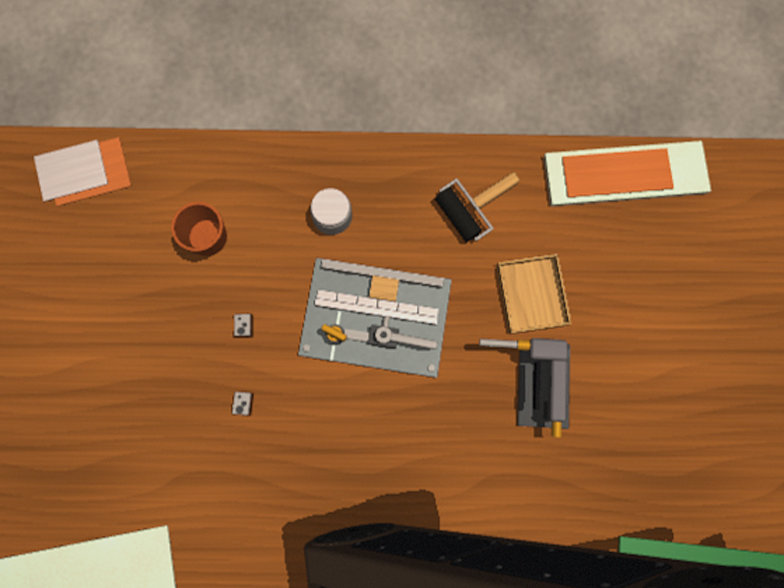

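View pics/side0.png

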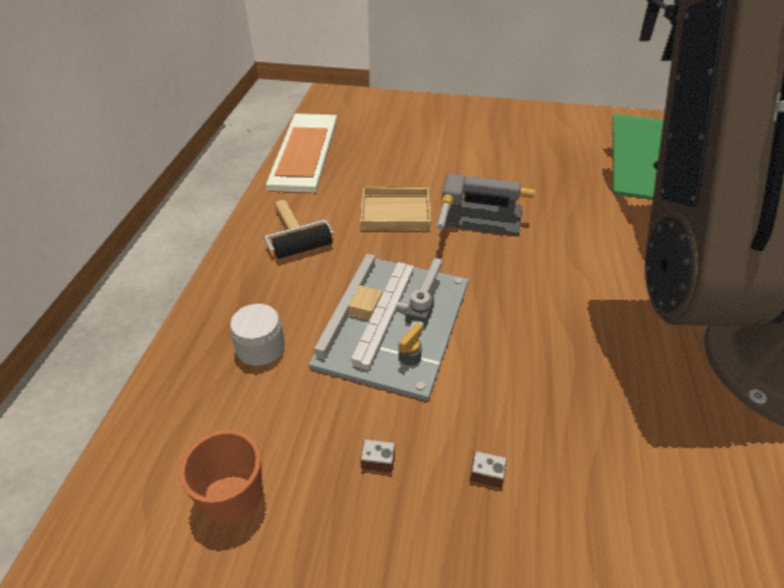

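```bash
python3 - <<'E'
from h import *
snap("top","top1",crop=(150,170,420,320),scale=2.96)
E
```

```text
(no output)
```

View pics/top1.png

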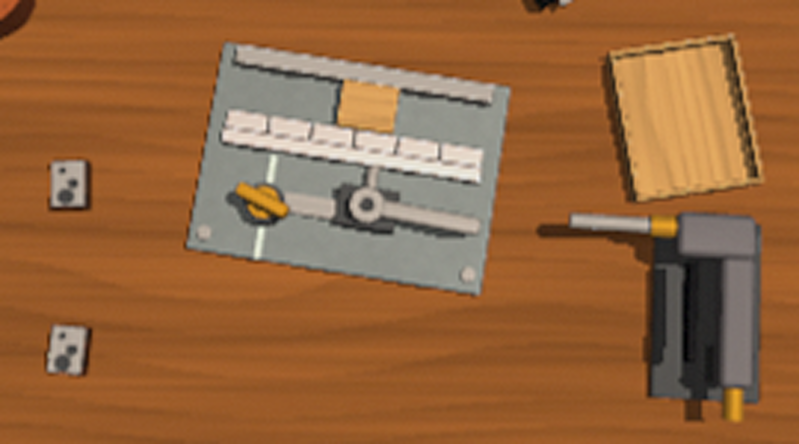

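```bash
python3 - <<'E'
from h import *
P=lambda u,v,z: px2w("top",150+u/2.96,170+v/2.96,z)
b=np.array([P(*c,.012) for c in[(224,44),(509,87),(479,295),(187,248)]])
c=b.mean(0);xd=(b[0]+b[1]-b[2]-b[3]);yd=b[0]+b[3]-b[1]-b[2]
print("bed",c.round(4),np.degrees(np.arctan2(xd[1],xd[0])),np.degrees(np.arctan2(-yd[0],yd[1])),np.linalg.norm(xd)/2,np.linalg.norm(yd)/2)
t=np.array([P(*q,.022) for q in[(605,53),(735,35),(763,183),(635,202)]])
print("tray",t.mean(0).round(4),np.linalg.norm(t[0]-t[1]),np.linalg.norm(t[1]-t[2]),np.degrees(np.arctan2(*(t[1]-t[2])[[1,0]])))
s=np.array([P(*q,.034) for q in[(341,79),(398,87),(393,132),(337,123)]]);print("spacer",s.mean(0).round(4))
for n,q in dict(gl0=(722,257),gl1=(722,385),gr0=(755,257),gr1=(752,385),headL=(680,213),headR=(760,218)).items():print(n,P(*q,.074).round(4))
for n,q in dict(br=(758,400),bl=(648,397)).items():print(n,P(*q,.004).round(4))
print("nutc",P(261,202,.063),"nut ends",P(231,188,.063),P(288,212,.063),"pivot",P(368,204,.052),"levend",P(479,227,.052))
for n,q in dict(cA=[(53,160),(89,160),(88,209),(52,209)],cB=[(52,323),(91,326),(85,376),(47,373)]).items():
  k=np.array([P(*e,.023) for e in q]);print(n,k.mean(0).round(4),np.degrees(np.arctan2(*(k[0]+k[1]-k[2]-k[3])[[1,0]])),np.linalg.norm(k[0]-k[3]),np.linalg.norm(k[0]-k[1]))
E
```

```text
bed [0.5896 0.0181 0.012 ] -8.332341410732127 -8.234883160429424 0.17877162920136933 0.24778833869674446
tray [ 0.6343 -0.2659  0.022 ] 0.11383117414209651 0.12960708613350586 8.580007669960342
spacer [0.6391 0.0041 0.034 ]
gl0 [ 0.5115 -0.281   0.074 ]
gl1 [ 0.4109 -0.2777  0.074 ]
gr0 [ 0.5118 -0.3075  0.074 ]
gr1 [ 0.4111 -0.3014  0.074 ]
headL [ 0.5465 -0.2482  0.074 ]
headR [ 0.5432 -0.3127  0.074 ]
br [ 0.3988 -0.3249  0.004 ]
bl [ 0.4004 -0.2329  0.004 ]
nutc [0.55270676 0.08906293 0.063     ] nut ends [0.56380944 0.11359538 0.063     ] [0.54484806 0.06708791 0.063     ] pivot [0.55345025 0.00252817 0.052     ] levend [ 0.53566887 -0.08822584  0.052     ]
cA [0.5705 0.2512 0.023 ] 1.6745931497684177 0.0412817558393139 0.030064001477289666
cB [0.4343 0.2459 0.023 ] -3.5090791409819837 0.04049114319438868 0.032093949577690566
```

```bash
python3 -m pendant '[[[0,-0.2,-0.27],[-0.22,0,0],0.5],[[0,-0.4,-0.54],[-0.44,0,0],1],[[0,-0.6,-0.8],[-0.66,0,0],1],[[0,-0.66,-0.89],[-0.88,0,0],1],[[0,-0.66,-0.89],[-1,0,0],1],[[0,-0.66,-0.89],[-1,0,0],1]]' 20; python3 -c "
from h import *
st();go([0.5766,-0.071,0.15],np.radians(81.7))"
```

```text
time: 0.9
position: [0.3066, -0.4248, 0.2143]
ee_rot: [0.61, 0.359, -0.609, 0.358]
wrist_force: [-0.2, -0.5, -0.6]
width: 0.0407
t 0.9 pos [ 0.3066 -0.4248  0.2143] F [-0.2 -0.5 -0.6] w 0.0407 q [-1.07  0.35  1.8   0.    0.99 -0.56]
shift [ 0.323  0.32  -2.202] turn [ 1.538e+00 -0.000e+00  1.000e-03] yaw_now -29.1
```

```bash
python3 -m pendant '[[[0,0.03,-0.25],[-0.22,0,0],1],[[0,0.06,-0.5],[-0.44,0,0],1],[[0,0.1,-0.75],[-0.66,0,0],1],[[0,0.13,-1],[-0.88,0,0],1],[[0,0.15,-1],[-1,0,0],1],[[0,0.15,-1],[-1,0,0],1]]'; python3 -c "
from h import *
import h
st()
s=env.state(); a=81.7; Rm=R.from_quat(s['ee_rot']); print('sh',Rm.inv().apply(np.array([.5766,-.071,.15])-s['position'])/.2)
go([0.5766,-0.071,0.15],np.radians(81.7))"
```

```text
time: 1.65
position: [0.4302, -0.2648, 0.2143]
ee_rot: [0.427, 0.564, -0.426, 0.564]
wrist_force: [0.3, -0.4, 0.5]
width: 0.0002
t 1.65 pos [ 0.4302 -0.2648  0.2143] F [ 0.3 -0.4  0.5] w 0.0002 q [-0.68  0.32  1.85  0.    0.97 -0.96]
sh [ 0.32186189  0.96795206 -0.7328041 ]
shift [ 0.322  0.968 -0.733] turn [-1.465e+00 -1.000e-03 -1.000e-03] yaw_now 15.8
```

```bash
python3 -m pendant '[[[0.1,0.2,-0.15],[-0.22,0,0],1],[[0.2,0.4,-0.3],[-0.44,0,0],1],[[0.3,0.6,-0.45],[-0.66,0,0],1],[[0.32,0.8,-0.6],[-0.88,0,0],1],[[0.32,0.968,-0.733],[-1,0,0],1],[[0.32,0.968,-0.733],[-1,0,0],1],[[0.32,0.968,-0.733],[-1,0,0],1]]'; python3 -c "
from h import *
st()
go([0.5766,-0.071,0.15],np.radians(81.7))"
```

```text
time: 2.52
position: [0.5761, -0.0719, 0.1501]
ee_rot: [0.18, 0.684, -0.179, 0.683]
wrist_force: [0.5, 0.6, -0.3]
width: 0.0004
t 2.52 pos [ 0.5761 -0.0719  0.1501] F [ 0.5  0.6 -0.3] w 0.0004 q [-0.24  0.5   1.74  0.    0.9  -1.3 ]
shift [0.001 0.005 0.   ] turn [-0.47  -0.002 -0.001] yaw_now 60.6
```

```bash
python3 -m pendant '[[[0.2,0,0],[-0.2,0,0],1],[[0.4,0,0],[-0.4,0,0],1],[[0.565,0,0],[-0.47,0,0],1],[[0.565,0,0],[-0.47,0,0],1],[[0.565,0,0],[-0.47,0,0],1]]'; python3 -c "
from h import *
s=st()
go([0.5766,-0.071,0.037],np.radians(81.7))
# lever push path in tool units, rel. to now; bed frame
p=np.array([-35,-20.]);yaw=np.radians(-8.3);U=np.array([[np.cos(yaw),-np.sin(yaw)],[np.sin(yaw),np.cos(yaw)]])
now=U.T@((s['position'][:2]-[.5896,.0181])*1e3);print(now)
for th in [0,.2,.4,.6,.8,1,1.2,1.4,1.55,1.62]:
  u=np.array([-np.sin(th),-np.cos(th)]);n=np.array([-np.cos(th),np.sin(th)])
  off=7+10*abs(n[0])+12*abs(n[1])
  f=p+68*u-off*n; d=(f-now)/200;print(th,'y',d[1].round(3),'z',d[0].round(3))
"
```

```text
time: 3.15
position: [0.5763, -0.0727, 0.0383]
ee_rot: [0.053, 0.705, -0.052, 0.705]
wrist_force: [-0.5, 0.3, 1.4]
width: 0.0006
t 3.15 pos [ 0.5763 -0.0727  0.0383] F [-0.5  0.3  1.4] w 0.0006 q [-0.24  0.66  1.82  0.    0.66 -1.66]
shift [0.007 0.009 0.   ] turn [-0.004 -0.    -0.001] yaw_now 81.5
[-8.28168031e-02 -9.17918822e+01]
0 y 0.019 z -0.09
0.2 y 0.007 z -0.148
0.4 y 0.005 z -0.211
0.6 y 0.016 z -0.276
0.8 y 0.041 z -0.34
1 y 0.081 z -0.4
1.2 y 0.134 z -0.452
1.4 y 0.2 z -0.492
1.55 y 0.256 z -0.513
1.62 y 0.278 z -0.519
```

```bash
python3 -m pendant '[[[0.01,0.019,-0.09],[0,0,0],1],[[0.01,0.007,-0.148],[0,0,0],1],[[0.01,0.005,-0.211],[0,0,0],1],[[0.01,0.016,-0.276],[0,0,0],1],[[0.01,0.041,-0.34],[0,0,0],1],[[0.01,0.081,-0.4],[0,0,0],1],[[0.01,0.134,-0.452],[0,0,0],1],[[0.01,0.2,-0.492],[0,0,0],1],[[0.01,0.256,-0.513],[0,0,0],1],[[0.01,0.275,-0.519],[0,0,0],1],[[0.01,0.275,-0.519],[0,0,0],1]]'; python3 - <<'E'
from h import *
st(); snap("side","side1",crop=(200,160,360,300),scale=4)
E
```

```text
time: 4.53
position: [0.4814, -0.0026, 0.0363]
ee_rot: [0.052, 0.706, -0.052, 0.705]
wrist_force: [-0.5, -0.6, 0.2]
width: 0.0002
t 4.53 pos [ 0.4814 -0.0026  0.0363] F [-0.5 -0.6  0.2] w 0.0002 q [-0.14  0.57  2.07  0.    0.5  -1.57]
```

View pics/side1.png

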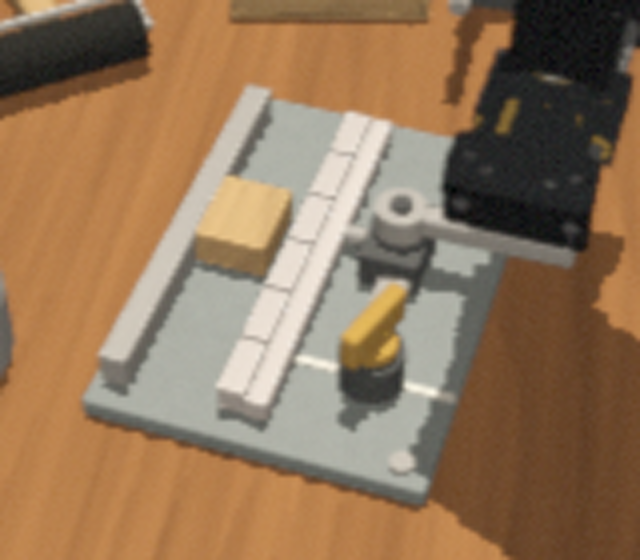

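```bash
python3 -m pendant '[[[-0.25,0,0],[0,0,0],1],[[-0.45,0,0.1],[0,0,0],1],[[-0.45,0.05,0.35],[0,0,0],-0.7],[[-0.45,0.147,0.6],[0,0,0],-0.7],[[-0.45,0.147,0.775],[0,0,0],-0.7],[[-0.45,0.147,0.775],[0,0,0],-0.7],[[-0.25,0.147,0.775],[0,0,0],-0.7],[[0,0.147,0.775],[0,0,0],-0.7],[[0,0.147,0.775],[0,0,0],-0.7]]' 20;python3 - <<'E'
from h import *
st();go([.6391,.0041,.016],np.radians(81.7)); snap("top","top2",crop=(200,170,340,280),scale=5)
E
```

```text
time: 5.7
position: [0.6363, 0.0034, 0.0333]
ee_rot: [0.053, 0.708, -0.052, 0.702]
wrist_force: [0.6, -0.9, 0.6]
width: 0.0652
t 5.7 pos [0.6363 0.0034 0.0333] F [ 0.6 -0.9  0.6] w 0.0652 q [-0.1   0.72  1.67  0.    0.75 -1.52]
shift [0.086 0.005 0.014] turn [-0.004 -0.01  -0.   ] yaw_now 81.5
```

View pics/top2.png

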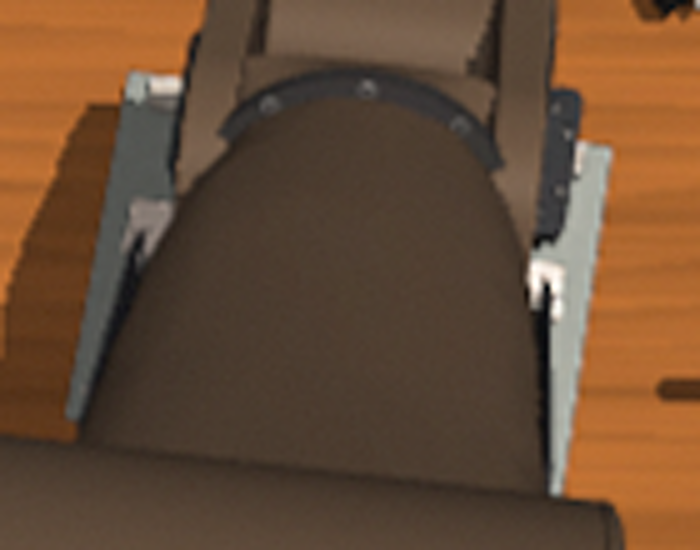

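```bash
python3 -m pendant '[[[0.02,0.005,0.014],[0,0,0],-0.7],[[0.086,0.005,0.014],[0,0,0],-0.7],[[0.086,0.005,0.014],[0,0,0],-0.7],[[0.086,0.005,0.014],[0,0,0],1],[[0.086,0.005,0.014],[0,0,0],1],[[0.086,0.005,0.014],[0,0,0],1],[[0.086,0.005,0.014],[0,0,0],1],[[0.086,0.005,0.014],[0,0,0],1]]' 25
```

```text
time: 6.75
position: [0.6408, 0.0039, 0.0186]
ee_rot: [0.053, 0.707, -0.052, 0.704]
wrist_force: [0.1, 1.0, 1.7]
width: 0.0476
```

```bash
python3 -m pendant '[[[-0.2,0,0],[0,0,0],1],[[-0.4,0,0],[0,0,0],1],[[-0.45,-0.2,0.03],[-0.1,0,0],1],[[-0.45,-0.4,0.06],[-0.2,0,0],1],[[-0.45,-0.6,0.09],[-0.3,0,0],1],[[-0.45,-0.8,0.12],[-0.37,0,0],1],[[-0.45,-0.9,0.12],[-0.37,0,0],1],[[-0.45,-0.9,0.12],[-0.37,0,0],1]]';python3 - <<'E'
from h import *
st();go([.6343,-.2659,.1],np.radians(98.6))
E
```

```text
time: 7.75
position: [0.6379, -0.1784, 0.1082]
ee_rot: [-0.049, 0.707, 0.05, 0.704]
wrist_force: [0.2, 0.7, 0.2]
width: 0.0474
t 7.75 pos [ 0.6379 -0.1784  0.1082] F [0.2 0.7 0.2] w 0.0474 q [-0.37  0.66  1.56 -0.    0.93 -2.08]
shift [ 0.04  -0.431 -0.079] turn [-0.013 -0.005 -0.003] yaw_now 98.0
```

```bash
python3 -m pendant '[[[0,-0.2,-0.04],[0,0,0],1],[[0,-0.431,-0.079],[0,0,0],1],[[0.15,-0.431,-0.079],[0,0,0],1],[[0.3,-0.431,-0.079],[0,0,0],1],[[0.4,-0.431,-0.079],[0,0,0],1],[[0.455,-0.431,-0.079],[0,0,0],1],[[0.46,-0.431,-0.079],[0,0,0],1],[[0.46,-0.431,-0.079],[0,0,0],-0.25],[[0.46,-0.431,-0.079],[0,0,0],-0.25],[[0.46,-0.431,-0.079],[0,0,0],-0.25],[[0.2,-0.431,-0.079],[0,0,0],-0.25],[[0,-0.431,-0.079],[0,0,0],-0.25]]';python3 - <<'E'
from h import *
s=st();snap("side","side2",crop=(230,80,400,210),scale=4)
go([.464,-.2855,.12],np.radians(87.5))
E
```

```text
time: 9.25
position: [0.6344, -0.2661, 0.1099]
ee_rot: [-0.049, 0.707, 0.05, 0.704]
wrist_force: [1.1, -0.6, -0.3]
width: 0.0597
t 9.25 pos [ 0.6344 -0.2661  0.1099] F [ 1.1 -0.6 -0.3] w 0.0597 q [-0.49  0.69  1.49 -0.    0.97 -2.2 ]
shift [-0.025  0.028 -0.866] turn [0.233 0.003 0.003] yaw_now 98.0
```

View pics/side2.png

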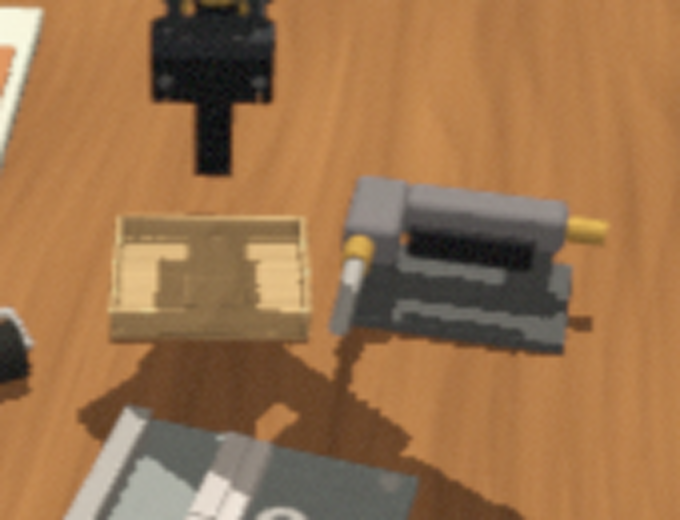

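```bash
python3 - <<'E'
from h import *
for q in[(405,213),(565,226),(410,186),(562,203)]:print(px2w("side",230+q[0]/4,80+q[1]/4,.074).round(4))
E
python3 -m pendant '[[[-0.025,0,-0.25],[0.08,0,0],-1],[[-0.025,0.01,-0.5],[0.16,0,0],-1],[[-0.025,0.02,-0.75],[0.23,0,0],-1],[[-0.025,0.028,-0.866],[0.23,0,0],-1],[[-0.025,0.028,-0.866],[0.23,0,0],-1],[[-0.025,0.028,-0.866],[0.23,0,0],-1]]';python3 - <<'E'
from h import *
s=st();snap("top","top3",crop=(320,160,440,250),scale=5)
go([.464,-.2855,.045],np.radians(87.5))
E
```

```text
[ 0.5111 -0.266   0.074 ]
[ 0.4109 -0.2689  0.074 ]
[ 0.5103 -0.2975  0.074 ]
[ 0.413  -0.2947  0.074 ]
time: 10.05
position: [0.4648, -0.2859, 0.1203]
ee_rot: [0.013, 0.706, -0.015, 0.708]
wrist_force: [0.9, -0.4, 0.2]
width: 0.0945
t 10.05 pos [ 0.4648 -0.2859  0.1203] F [ 0.9 -0.4  0.2] w 0.0945 q [-0.67  0.5   1.86 -0.    0.78 -2.2 ]
shift [ 0.376  0.002 -0.006] turn [0.004 0.004 0.003] yaw_now 87.7
```

View pics/top3.png

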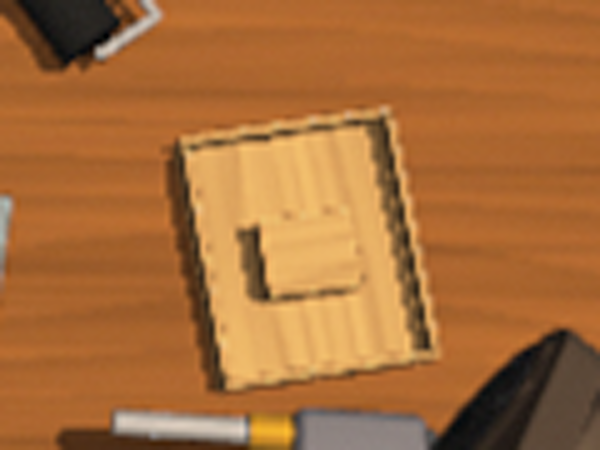

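```bash
python3 -m pendant '[[[0.1,0.045,-0.006],[0,0,0],-1],[[0.2,0.045,-0.006],[0,0,0],-1],[[0.3,0.045,-0.006],[0,0,0],-1],[[0.376,0.045,-0.006],[0,0,0],-1],[[0.376,0.045,-0.006],[0,0,0],-1],[[0.376,0.045,-0.006],[0,0,0],0],[[0.376,0.045,-0.006],[0,0,0],0]]' 25; python3 - <<'E'
from h import *
s=st();snap("side","side3",crop=(280,80,400,170),scale=5)
E
```

```text
time: 10.98
position: [0.4646, -0.2771, 0.0456]
ee_rot: [0.013, 0.705, -0.016, 0.708]
wrist_force: [0.4, -0.1, -0.4]
width: 0.0803
t 10.97 pos [ 0.4646 -0.2771  0.0456] F [ 0.4 -0.1 -0.4] w 0.0803 q [-0.66  0.61  1.92 -0.    0.61 -2.19]
```

View pics/side3.png

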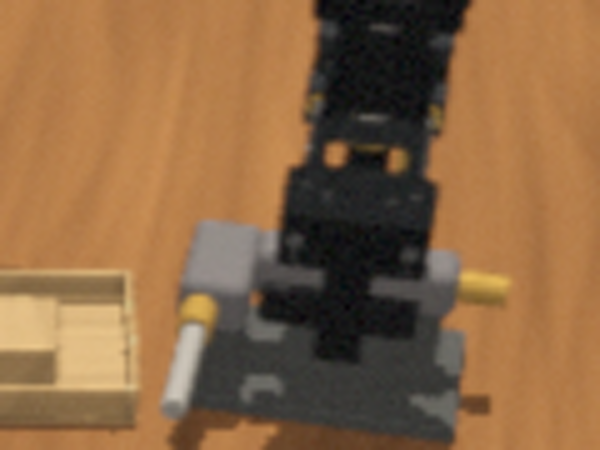

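```bash
python3 -m pendant '[[[0,0,0],[0,0,0],1],[[0,0,0],[0,0,0],1],[[0,0,0],[0,0,0],1],[[0,0,0],[0,0,0],1],[[0,0,0],[0,0,0],1],[[0,0,0],[0,0,0],1],[[0,0,0],[0,0,0],1],[[0,0,0],[0,0,0],1],[[0,0,0],[0,0,0],1]]' 25
```

```text
time: 12.15
position: [0.4646, -0.2817, 0.0457]
ee_rot: [0.011, 0.705, -0.018, 0.709]
wrist_force: [-11.0, -32.6, -8.7]
width: 0.0478
```

```bash
python3 -m pendant '[[[0,-0.018,0],[0,0,0],1],[[0,-0.018,0],[0,0,0],1],[[0,-0.018,0],[0,0,0],1],[[0,-0.018,0],[0,0,0],1],[[0,-0.018,0],[0,0,0],1]]' 30
```

```text
time: 12.78
position: [0.4643, -0.2843, 0.0457]
ee_rot: [0.012, 0.705, -0.017, 0.709]
wrist_force: [1.5, 4.2, 0.2]
width: 0.0421
```

```bash
python3 -m pendant '[[[0,-0.005,0],[0,0,0],1],[[0,-0.005,0],[0,0,0],1],[[0,-0.005,0],[0,0,0],1],[[0,-0.005,0],[0,0,0],1],[[0,-0.005,0],[0,0,0],1]]' 45
```

```text
time: 13.4
position: [0.4643, -0.2845, 0.0457]
ee_rot: [0.013, 0.705, -0.017, 0.709]
wrist_force: [2.4, 5.8, 1.7]
width: 0.0419
```

```bash
python3 -m pendant '[[[0,0,0],[0,0,0],-1],[[0,0.02,0],[0,0,0],-1],[[0,0.035,0],[0,0,0],-1],[[0,0.035,0],[0,0,0],-1],[[0,0.035,0],[0,0,0],-1],[[-0.2,0.035,0],[0,0,0],-1],[[-0.45,0.035,0],[0,0,0],-1],[[-0.45,0.2,0.1],[0,0,0],-1],[[-0.45,0.5,0.3],[0,0,0],-1],[[-0.45,0.8,0.5],[0,0,0],-1],[[-0.45,1,0.5],[0,0,0],-1]]' 25; python3 - <<'E'
from h import *
s=st();go([.5705,.2512,.12],np.radians(91.7))
E
```

```text
time: 14.78
position: [0.5736, -0.0869, 0.1349]
ee_rot: [0.012, 0.705, -0.017, 0.709]
wrist_force: [1.2, 0.2, -0.1]
width: 0.0951
t 14.78 pos [ 0.5736 -0.0869  0.1349] F [ 1.2  0.2 -0.1] w 0.0951 q [-0.26  0.52  1.76 -0.01  0.85 -1.79]
shift [ 0.063  1.689 -0.087] turn [-0.091  0.008  0.009] yaw_now 87.6
```

```bash
python3 -m pendant '[[[0,0.25,0],[0,0,0],-1],[[0,0.5,0],[0,0,0],-1],[[0,0.75,-0.04],[-0.05,0,0],-1],[[0,0.95,-0.08],[-0.09,0,0],-1],[[0,0.95,-0.08],[-0.09,0,0],-1]]' 25; python3 - <<'E'
from h import *
s=st();go([.5705,.2512,.12],np.radians(91.7))
snap("side","side4",scale=1.4)
E
```

```text
time: 15.4
position: [0.5652, 0.1057, 0.1335]
ee_rot: [-0.014, 0.705, 0.009, 0.709]
wrist_force: [0.6, -0.6, 0.3]
width: 0.0948
t 15.4 pos [0.5652 0.1057 0.1335] F [ 0.6 -0.6  0.3] w 0.0948 q [ 0.07  0.51  1.77 -0.01  0.85 -1.52]
shift [0.063 0.727 0.049] turn [0.003 0.008 0.009] yaw_now 91.8
```

View pics/side4.png

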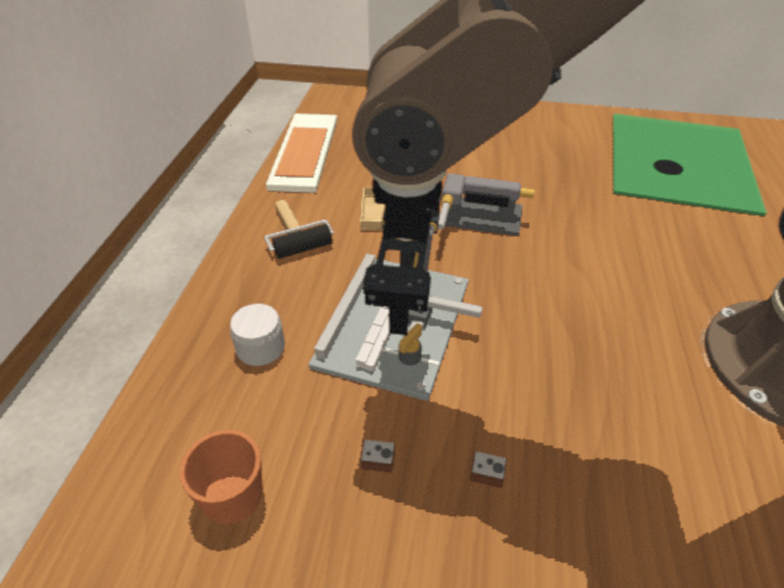

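```bash
python3 - <<'E'
from h import *
for q in [(364,443),(394,444),(391,463),(361,461)],[(476,455),(506,457),(504,475),(473,472)]:
  k=np.array([px2w("side",a/1.4,b/1.4,.023) for a,b in q]);print(k.mean(0).round(4),np.linalg.norm(k[0]-k[1]),np.linalg.norm(k[0]-k[3]))
E
python3 -m pendant '[[[0.06,0.25,0.02],[0,0,0],-0.6],[[0.06,0.5,0.05],[0,0,0],-0.6],[[0.06,0.727,0.05],[0,0,0],-0.6],[[0.06,0.727,0.05],[0,0,0],-0.6],[[0.2,0.727,0.05],[0,0,0],-0.6],[[0.4,0.727,0.05],[0,0,0],-0.6],[[0.55,0.727,0.05],[0,0,0],-0.6],[[0.63,0.727,0.05],[0,0,0],-0.6],[[0.63,0.727,0.05],[0,0,0],-0.6]]' 25; python3 - <<'E'
from h import *
s=st();go([.5705,.2512,.006],np.radians(91.7))
E
```

```text
[0.5717 0.258  0.023 ] 0.037652966234745865 0.02491257671642644
[0.4342 0.2503 0.023 ] 0.036698315589011744 0.023446239704254416
time: 16.58
position: [0.5721, 0.2478, 0.006]
ee_rot: [-0.013, 0.705, 0.008, 0.709]
wrist_force: [0.4, -0.0, -0.0]
width: 0.0761
t 16.57 pos [0.5721 0.2478 0.006 ] F [ 0.4 -0.  -0. ] w 0.0761 q [ 0.31  0.75  1.73 -0.01  0.67 -1.28]
shift [-0.     0.017 -0.007] turn [-0.001  0.006  0.01 ] yaw_now 91.7
```

```bash
python3 -m pendant '[[[0,0.03,-0.005],[0,0,0],-0.6],[[0,0.03,-0.005],[0,0,0],1],[[0,0.03,-0.005],[0,0,0],1],[[0,0.03,-0.005],[0,0,0],1],[[0,0.03,-0.005],[0,0,0],1],[[0,0.03,-0.005],[0,0,0],1],[[0,0.03,-0.005],[0,0,0],1],[[-0.2,0.03,-0.005],[0,0,0],1],[[-0.4,0.03,-0.005],[0,0,0],1],[[-0.4,0.03,-0.005],[0,0,0],1]]' 25; python3 - <<'E'
from h import *
s=st()
W=lambda x,y:np.array([.5896+.9895*x+.1443*y,.0181-.1443*x+.9895*y])
for y in(.045,-.045):
  p=W(.047,y);print(p);go([*p,.1],np.radians(81.7))
E
```

```text
time: 17.82
position: [0.5717, 0.2549, 0.0887]
ee_rot: [-0.012, 0.704, 0.008, 0.71]
wrist_force: [-0.1, -0.3, -0.3]
width: 0.0295
t 17.82 pos [0.5717 0.2549 0.0887] F [-0.1 -0.3 -0.3] w 0.0295 q [ 0.32  0.63  1.68 -0.01  0.82 -1.27]
[0.6426    0.0558454]
shift [-0.047 -1.005  0.326] turn [0.221 0.013 0.007] yaw_now 91.7
[ 0.629613  -0.0332096]
shift [-0.045 -1.448  0.248] turn [0.221 0.013 0.007] yaw_now 91.7
```

```bash
python3 -m pendant '[[[-0.045,-0.2,0.05],[0.05,0,0],1],[[-0.045,-0.4,0.1],[0.1,0,0],1],[[-0.045,-0.6,0.15],[0.15,0,0],1],[[-0.045,-0.8,0.2],[0.221,0,0],1],[[-0.045,-1,0.248],[0.221,0,0],1],[[-0.045,-1,0.248],[0.221,0,0],1]]'; python3 - <<'E'
from h import *
s=st()
go([0.6296,-0.0332,.02],np.radians(81.7))
E
```

```text
time: 18.58
position: [0.6271, 0.0539, 0.0982]
ee_rot: [0.05, 0.702, -0.054, 0.708]
wrist_force: [0.6, -0.0, -0.7]
width: 0.03
t 18.57 pos [0.6271 0.0539 0.0982] F [ 0.6 -0.  -0.7] w 0.03 q [-0.02  0.62  1.67 -0.01  0.84 -1.43]
shift [ 0.394 -0.427  0.073] turn [-0.004  0.012  0.006] yaw_now 81.5
```

```bash
python3 -m pendant '[[[0,-0.2,0.04],[0,0,0],1],[[0,-0.427,0.073],[0,0.01,0],1],[[0,-0.427,0.073],[0,0.01,0],1],[[0,-0.427,0.073],[0,0.01,0],1]]'; python3 - <<'E'
from h import *
s=st()
go([0.6296,-0.0332,.02],np.radians(81.7))
snap("side","side5",crop=(200,160,360,300),scale=4)
E
```

```text
time: 19.08
position: [0.6287, -0.0317, 0.0982]
ee_rot: [0.05, 0.705, -0.054, 0.705]
wrist_force: [-0.3, -0.0, -1.3]
width: 0.0301
t 19.07 pos [ 0.6287 -0.0317  0.0982] F [-0.3 -0.  -1.3] w 0.0301 q [-0.15  0.63  1.66 -0.01  0.86 -1.57]
shift [ 0.391 -0.005  0.006] turn [-0.003  0.001  0.006] yaw_now 81.5
```

View pics/side5.png

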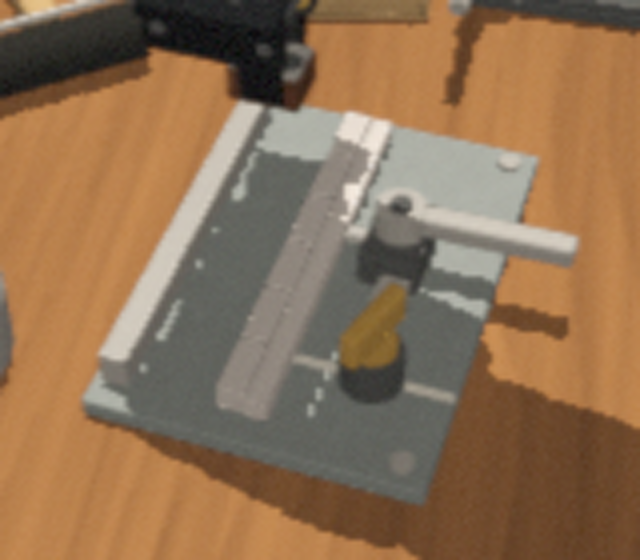

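```bash
python3 - <<'E'
from h import *
for z,q in[(.032,(267,112)),(.032,(129,360)),(.0295,(344,120)),(.0295,(219,385))]:
  p=px2w("side",200+q[0]/4,160+q[1]/4,z)[:2]-[.5896,.0181]; print((.9895*p[0]-.1443*p[1]).round(4),(.1443*p[0]+.9895*p[1]).round(4))
E
python3 -m pendant '[[[0.1,-0.005,0.006],[0,0,0],1],[[0.2,-0.005,0.006],[0,0,0],1],[[0.3,-0.005,0.006],[0,0,0],1],[[0.35,-0.005,0.006],[0,0,0],1],[[0.35,-0.005,0.006],[0,0,0],1]]'; python3 - <<'E'
from h import *
s=st()
E
```

```text
0.0659 -0.0877
0.0695 0.1099
0.0221 -0.0978
0.0221 0.1088
time: 19.75
position: [0.6295, -0.0319, 0.0279]
ee_rot: [0.05, 0.705, -0.053, 0.705]
wrist_force: [0.0, -0.5, -0.9]
width: 0.0299
t 19.75 pos [ 0.6295 -0.0319  0.0279] F [ 0.  -0.5 -0.9] w 0.0299 q [-0.15  0.72  1.7  -0.01  0.72 -1.57]
```

```bash
python3 -m pendant '[[[0.02,0,0],[0,0,0],1],[[0.042,0,0],[0,0,0],1],[[0.042,0,0],[0,0,0],1],[[0.042,0,0],[0,0,0],-0.1],[[0.042,0,0],[0,0,0],-0.1],[[0.042,0,0],[0,0,0],-0.1],[[-0.15,0,0],[0,0,0],-0.1],[[-0.4,0,0],[0,0,0],-0.1],[[-0.45,0,0],[0,0,0],-0.1]]'; python3 - <<'E'
from h import *
s=st();go([.4345,.248,.1],np.radians(86.5))
E
```

```text
time: 20.88
position: [0.6308, -0.0317, 0.1211]
ee_rot: [0.05, 0.704, -0.053, 0.707]
wrist_force: [0.2, 0.4, 0.4]
width: 0.0522
t 20.88 pos [ 0.6308 -0.0317  0.1211] F [0.2 0.4 0.4] w 0.0522 q [-0.15  0.6   1.64 -0.01  0.9  -1.57]
shift [ 0.094  1.242 -1.175] turn [-0.108  0.006  0.006] yaw_now 81.6
```

```bash
python3 -m pendant '[[[0,0.22,-0.2],[0,0,0],-0.6],[[0,0.44,-0.4],[0,0,0],-0.6],[[0,0.66,-0.6],[-0.05,0,0],-0.6],[[0.05,0.88,-0.8],[-0.1,0,0],-0.6],[[0.09,1,-1],[-0.108,0,0],-0.6],[[0.09,1,-1],[-0.108,0,0],-0.6]]'; python3 - <<'E'
from h import *
s=st();go([.4345,.248,.006],np.radians(86.5))
snap("top","top4",crop=(150,170,350,320),scale=4)
E
```

```text
time: 21.62
position: [0.4593, 0.1966, 0.1003]
ee_rot: [0.018, 0.706, -0.022, 0.707]
wrist_force: [0.2, -0.9, 0.1]
width: 0.0761
t 21.62 pos [0.4593 0.1966 0.1003] F [ 0.2 -0.9  0.1] w 0.0761 q [ 0.28  0.48  1.98 -0.01  0.68 -1.23]
shift [ 0.47   0.252 -0.139] turn [0.005 0.002 0.008] yaw_now 86.7
```

View pics/top4.png

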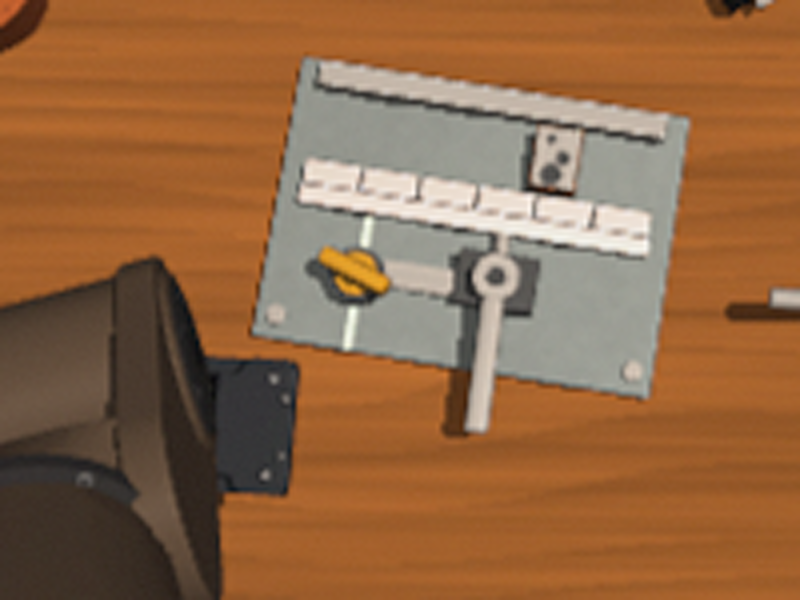

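```bash
python3 -m pendant '[[[0,0.25,-0.139],[0,0,0],-0.6],[[0,0.252,-0.139],[0,0,0],-0.6],[[0.2,0.252,-0.139],[0,0,0],-0.6],[[0.4,0.252,-0.139],[0,0,0],-0.6],[[0.47,0.252,-0.139],[0,0,0],-0.6],[[0.47,0.252,-0.139],[0,0,0],1],[[0.47,0.252,-0.139],[0,0,0],1],[[0.47,0.252,-0.139],[0,0,0],1],[[0.47,0.252,-0.139],[0,0,0],1],[[0.47,0.252,-0.139],[0,0,0],1],[[0.47,0.252,-0.139],[0,0,0],1],[[0.25,0.252,-0.139],[0,0,0],1]]' 25; python3 -m pendant '[[[-0.2,0,0],[0,0,0],1],[[-0.25,0,0],[0,0,0],1],[[-0.25,0,0],[0,0,0],1]]'; python3 - <<'E'
from h import *
s=st();go([.6426,.0558,.1],np.radians(81.7))
P=lambda u,v,z: px2w("top",150+u/4,170+v/4,z)
print(P(354,270,.063),P(318,252,.063),P(389,289,.063),P(496,277,.052),P(478,431,.052))
E
```

```text
time: 23.18
position: [0.4353, 0.247, 0.0489]
ee_rot: [0.018, 0.707, -0.023, 0.706]
wrist_force: [0.7, 0.7, 0.6]
width: 0.0301
time: 23.55
position: [0.4354, 0.2474, 0.0988]
ee_rot: [0.018, 0.707, -0.023, 0.706]
wrist_force: [-0.8, 0.0, -1.2]
width: 0.0299
t 23.55 pos [0.4354 0.2474 0.0988] F [-0.8  0.  -1.2] w 0.0299 q [ 0.39  0.48  1.98 -0.01  0.69 -1.12]
shift [-0.    -0.895  1.09 ] turn [ 0.11  -0.001  0.01 ] yaw_now 86.6
[0.55450434 0.08833366 0.063     ] [0.56509118 0.11014139 0.063     ] [0.5433388  0.06716744 0.063     ] [0.55263619 0.00330243 0.052     ] [0.46029256 0.01290146 0.052     ]
```

```bash
python3 -m pendant '[[[-0.02,-0.18,0.2],[0.03,0,0],1],[[-0.02,-0.36,0.4],[0.06,0,0],1],[[-0.02,-0.54,0.6],[0.11,0,0],1],[[-0.02,-0.72,0.8],[0.11,0,0],1],[[0,-0.895,1],[0.11,0,0],1],[[0,-0.895,1],[0.11,0,0],1],[[0,-0.895,1],[0.11,0,0],1]]'; python3 - <<'E'
from h import *
s=st();go([.6426,.0558,.02],np.radians(81.7))
E
```

```text
time: 24.42
position: [0.6235, 0.0571, 0.0982]
ee_rot: [0.049, 0.707, -0.054, 0.704]
wrist_force: [-0.7, 1.1, -0.6]
width: 0.0297
t 24.43 pos [0.6235 0.0571 0.0982] F [-0.7  1.1 -0.6] w 0.0297 q [-0.01  0.62  1.66 -0.01  0.86 -1.43]
shift [0.391 0.011 0.097] turn [-0.001 -0.004  0.01 ] yaw_now 81.7
```

```bash
python3 -m pendant '[[[0,0.011,0.097],[0,0,0],1],[[0,0.011,0.097],[0,0,0],1],[[0.15,0.011,0.097],[0,0,0],1],[[0.3,0.011,0.097],[0,0,0],1],[[0.37,0.011,0.097],[0,0,0],1],[[0.39,0.011,0.097],[0,0,0],1],[[0.39,0.011,0.097],[0,0,0],1]]'; python3 - <<'E'
from h import *
s=st();go([.6426,.0558,.02],np.radians(81.7))
E
```

```text
time: 25.3
position: [0.6427, 0.056, 0.0207]
ee_rot: [0.049, 0.707, -0.054, 0.704]
wrist_force: [-0.5, 0.0, -0.8]
width: 0.0295
t 25.3 pos [0.6427 0.056  0.0207] F [-0.5  0.  -0.8] w 0.0295 q [-0.01  0.75  1.66 -0.01  0.74 -1.43]
shift [ 0.003 -0.001 -0.   ] turn [-0.001 -0.004  0.01 ] yaw_now 81.7
```

```bash
python3 -m pendant '[[[0.003,0,0],[0,0,0],-0.1],[[0.003,0,0],[0,0,0],-0.1],[[0.003,0,0],[0,0,0],-0.1],[[-0.2,0,0],[0,0,0],-0.1],[[-0.4,0,0],[0,0,0],-0.1],[[-0.5,0.05,-0.2],[0.22,0,0],-0.1],[[-0.5,0.1,-0.4],[0.44,0,0],-0.1],[[-0.5,0.1,-0.4],[0.66,0,0],-0.1],[[-0.5,0.1,-0.4],[0.88,0,0],-0.1],[[-0.5,0.1,-0.4],[1,0,0],-0.1]]' 20; python3 -m pendant '[[[0,0,0],[0.22,0,0],-0.1],[[0,0,0],[0.44,0,0],-0.1],[[0,0,0],[0.66,0,0],-0.1],[[0,0,0],[0.88,0,0],-0.1],[[0,0,0],[1,0,0],-0.1],[[0,0,0],[1,0,0],-0.1]]';python3 - <<'E'
from h import *
s=st();go([.5536,.0887,.045],np.radians(-23.8))
E
```

```text
time: 26.55
position: [0.5668, 0.0882, 0.121]
ee_rot: [0.316, 0.631, -0.321, 0.631]
wrist_force: [0.6, -1.3, 0.5]
width: 0.0523
time: 27.3
position: [0.5668, 0.0882, 0.1212]
ee_rot: [-0.533, -0.46, 0.538, -0.463]
wrist_force: [0.2, -0.0, 0.1]
width: 0.0522
t 27.3 pos [0.5668 0.0882 0.1212] F [ 0.2 -0.   0.1] w 0.0522 q [ 0.04  0.53  1.78 -0.01  0.83  0.2 ]
shift [ 0.381 -0.065  0.004] turn [0.34  0.01  0.002] yaw_now -8.5
```

```bash
python3 -m pendant '[[[0,-0.065,0.004],[0.2,0,0],-0.1],[[0,-0.065,0.004],[0.34,0,0],-0.1],[[0.1,-0.065,0.004],[0.34,0,0],-0.1],[[0.25,-0.065,0.004],[0.34,0,0],-0.1],[[0.36,-0.065,0.004],[0.34,0.01,0],-0.1],[[0.38,-0.065,0.004],[0.34,0.01,0],-0.1],[[0.38,-0.065,0.004],[0.34,0.01,0],1],[[0.38,-0.065,0.004],[0.34,0.01,0],1],[[0.38,-0.065,0.004],[0.34,0.01,0],1],[[0.38,-0.065,0.004],[0.34,0.01,0],1],[[0.38,-0.065,0.004],[0.34,0.01,0],1]]' 20;python3 - <<'E'
from h import *
s=st();print(s["ft_torque"]);go([.5536,.0887,.045],np.radians(-98.3))
E
```

```text
time: 28.68
position: [0.555, 0.0884, 0.0456]
ee_rot: [0.593, 0.386, -0.592, 0.387]
wrist_force: [6.2, -2.2, 2.4]
width: 0.0106
t 28.68 pos [0.555  0.0884 0.0456] F [ 6.2 -2.2  2.4] w 0.0106 q [ 0.04  0.63  1.87 -0.    0.64  0.46]
[-0.34174221 -1.11842902 -0.049957  ]
shift [ 0.003 -0.007  0.002] turn [ 1.655 -0.002 -0.002] yaw_now -23.8
```

```bash
python3 -m pendant '[[[0,0,0],[0.15,0,0],1],[[0,0,0],[0.3,0,0],1],[[0,0,0],[0.45,0,0],1],[[0,0,0],[0.6,0,0],1],[[0,0,0],[0.75,0,0],1],[[0,0,0],[0.9,0,0],1],[[0,0,0],[0.9,0,0],1]]' 30;python3 - <<'E'
from h import *
s=st();print(s["ft_torque"]);go([.5536,.0887,.045],np.radians(-98.3))
E
```

```text
time: 29.55
position: [0.5543, 0.0891, 0.0456]
ee_rot: [0.69, 0.157, -0.689, 0.156]
wrist_force: [-1.5, 5.4, 1.5]
width: 0.0104
t 29.55 pos [0.5543 0.0891 0.0456] F [-1.5  5.4  1.5] w 0.0104 q [0.04 0.63 1.87 0.   0.64 1.17]
[ 1.16642866  0.56044778 -0.11375612]
shift [0.003 0.001 0.004] turn [ 0.753 -0.001  0.001] yaw_now -64.4
```

```bash
python3 -m pendant '[[[0,0,0],[0.15,0,0],1],[[0,0,0],[0.3,0,0],1],[[0,0,0],[0.45,0,0],1],[[0,0,0],[0.6,0,0],1],[[0,0,0],[0.76,0,0],1],[[0,0,0],[0.76,0,0],1],[[0,0,0],[0.76,0,0],-0.1],[[0,0,0],[0.76,0,0],-0.1],[[0,0,0],[0.76,0,0],-0.1],[[-0.2,0,0],[0.76,0,0],-0.1],[[-0.4,0,0],[0.76,0,0],-0.1],[[-0.5,0,0],[0.76,0,0],1]]' 30;python3 - <<'E'
from h import *
s=st();go([.5536,.0887,.045],np.radians(-98.3))
E
```

```text
time: 31.05
position: [0.5547, 0.089, 0.1477]
ee_rot: [0.706, -0.053, -0.704, -0.053]
wrist_force: [-0.7, -0.4, -0.1]
width: 0.0466
t 31.05 pos [0.5547 0.089  0.1477] F [-0.7 -0.4 -0.1] w 0.0466 q [0.04 0.48 1.79 0.   0.87 1.76]
shift [0.513 0.003 0.007] turn [-0.007 -0.004  0.001] yaw_now -98.6
```

```bash
python3 -m pendant '[[[0,0.1,0.15],[0,0,0],1],[[0,0.225,0.29],[0,0,0],1],[[0,0.225,0.29],[0,0,0],1],[[0,0.225,0.29],[0,0,0],1],[[0,0.225,0.29],[0,0,0],1]]' 20; python3 - <<'E'
from h import *
s=st(); snap("side","side6",crop=(200,160,360,300),scale=4)
# closing path
p=np.array([-35,-20.]);yaw=np.radians(-8.3);U=np.array([[np.cos(yaw),-np.sin(yaw)],[np.sin(yaw),np.cos(yaw)]])
now=U.T@((s['position'][:2]-[.5896,.0181])*1e3);print(now,'down',(s['position'][2]-.037)/.2)
for th in [1.6,1.45,1.3,1.15,1,.8,.6,.4,.2,.05,-.02]:
  u=np.array([-np.sin(th),-np.cos(th)]);n=np.array([-np.cos(th),np.sin(th)])
  off=7+10*abs(n[0])+12*abs(n[1])
  f=p+np.array([2*min(1,(1.65-th)),0])+68*u+off*n; d=(f-now)/200;print(th,'y',-d[1].round(3),'z',-d[0].round(3))
E
```

```text
time: 31.68
position: [0.4914, 0.0534, 0.1474]
ee_rot: [0.706, -0.053, -0.704, -0.053]
wrist_force: [0.3, -0.6, 0.3]
width: 0.0016
t 31.68 pos [0.4914 0.0534 0.1474] F [ 0.3 -0.6  0.3] w 0.0016 q [-0.03  0.4   1.95  0.    0.79  1.69]
[-102.31952945   20.78348536] down 0.5522148017707493
1.6 y 0.098 z -0.0
1.45 y 0.145 z 0.011
1.3 y 0.193 z 0.016
1.15 y 0.242 z 0.014
1 y 0.293 z 0.004
0.8 y 0.36 z -0.023
0.6 y 0.422 z -0.064
0.4 y 0.476 z -0.118
0.2 y 0.518 z -0.185
0.05 y 0.539 z -0.242
-0.02 y 0.546 z -0.267
```

View pics/side6.png

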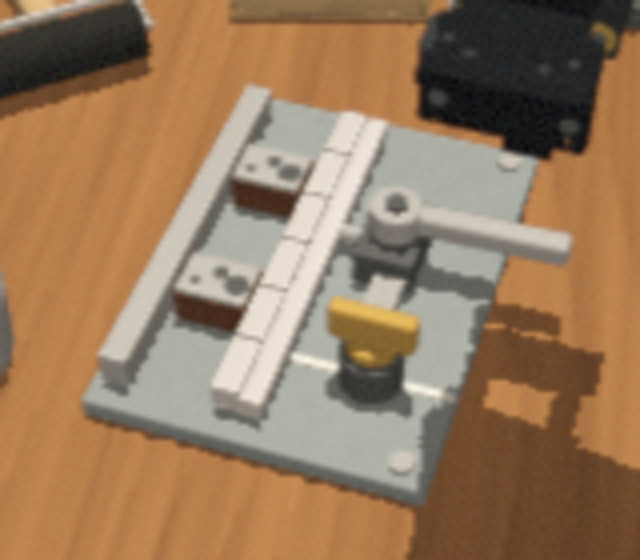

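```bash
python3 -m pendant '[[[0.25,0,0],[0,0,0],1],[[0.5,0,0],[0,0,0],1],[[0.55,0,0],[0,0,0],1],[[0.55,0.05,0],[0,0,0],1],[[0.55,0.098,0],[0,0,0],1],[[0.55,0.145,0.011],[0,0,0],1],[[0.55,0.193,0.016],[0,0,0],1],[[0.55,0.242,0.014],[0,0,0],1],[[0.55,0.293,0.004],[0,0,0],1],[[0.55,0.293,0.004],[0,0,0],1]]'; python3 - <<'E'
from h import *
s=st()
p=np.array([-35,-20.]);yaw=np.radians(-8.3);U=np.array([[np.cos(yaw),-np.sin(yaw)],[np.sin(yaw),np.cos(yaw)]])
now=U.T@((s['position'][:2]-[.5896,.0181])*1e3);print(now)
for th in [.9,.8,.7,.6,.5,.4,.3,.2,.1,.0,-.03]:
  u=np.array([-np.sin(th),-np.cos(th)]);n=np.array([-np.cos(th),np.sin(th)])
  off=7+10*abs(n[0])+12*abs(n[1])
  f=p+np.array([2,0])+68*u+off*n; d=(f-now)/200;print(th,'y',-d[1].round(3),'z',-d[0].round(3))
E
```

```text
time: 32.98
position: [0.4818, -0.0051, 0.0372]
ee_rot: [0.706, -0.053, -0.704, -0.054]
wrist_force: [0.0, -0.5, 0.1]
width: 0.0004
t 32.98 pos [ 0.4818 -0.0051  0.0372] F [ 0.  -0.5  0.1] w 0.0004 q [-0.15  0.57  2.07  0.    0.5   1.57]
[-103.31913456  -38.50038036]
0.9 y 0.03 z -0.015
0.8 y 0.063 z -0.029
0.7 y 0.095 z -0.047
0.6 y 0.126 z -0.069
0.5 y 0.154 z -0.094
0.4 y 0.18 z -0.123
0.3 y 0.203 z -0.155
0.2 y 0.222 z -0.19
0.1 y 0.237 z -0.227
0.0 y 0.247 z -0.267
-0.03 y 0.25 z -0.275
```

```bash
python3 -m pendant '[[[0,0.03,-0.015],[0,0,0],1],[[0,0.063,-0.029],[0,0,0],1],[[0,0.095,-0.047],[0,0,0],1],[[0,0.126,-0.069],[0,0,0],1],[[0,0.154,-0.094],[0,0,0],1],[[0,0.18,-0.123],[0,0,0],1],[[0,0.203,-0.155],[0,0,0],1],[[0,0.222,-0.19],[0,0,0],1],[[0,0.237,-0.227],[0,0,0],1],[[0,0.247,-0.267],[0,0,0],1],[[0,0.248,-0.275],[0,0,0],1],[[0,0.248,-0.275],[0,0,0],1]]'; python3 - <<'E'
from h import *
s=st(); snap("side","side7",crop=(200,160,360,300),scale=4)
E
```

```text
time: 34.48
position: [0.5277, -0.0622, 0.0371]
ee_rot: [-0.705, 0.053, 0.705, 0.054]
wrist_force: [-7.4, 2.6, 3.6]
width: 0.0004
t 34.48 pos [ 0.5277 -0.0622  0.0371] F [-7.4  2.6  3.6] w 0.0004 q [-0.24  0.61  1.95  0.    0.58  1.48]
```

View pics/side7.png

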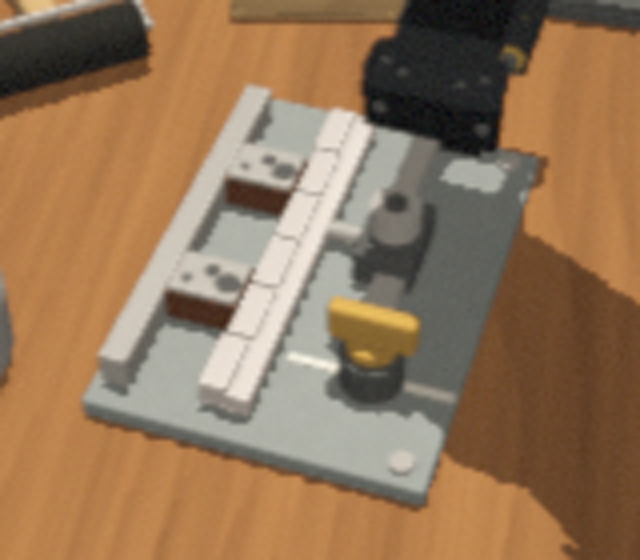

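```bash
python3 -m pendant '[[[0,0,-0.01],[0,0,0],1],[[0,0,-0.02],[0,0,0],1],[[0,0,-0.02],[0,0,0],1],[[0,0,-0.02],[0,0,0],1]]'
```

```text
time: 35.02
position: [0.5281, -0.0623, 0.0369]
ee_rot: [-0.702, 0.052, 0.708, 0.054]
wrist_force: [-18.5, 1.0, 12.7]
width: 0.0005
```

```bash
python3 -m pendant '[[[0,0,0.1],[0,0,0],1],[[0,0,0.2],[0,0,0],1],[[-0.2,0,0.3],[0,0,0],1],[[-0.45,0.2,0.3],[0,0,0],1],[[-0.65,0.4,0.3],[0,0,0],1],[[-0.65,0.6,0.2],[0,0,0],1],[[-0.65,0.8,0.1],[0,0,0],1],[[-0.65,0.95,0.1],[0,0,0],1],[[-0.65,0.95,0.1],[0,0,0],1]]'; python3 - <<'E'
from h import *
s=st(); a=snap("top","top5",crop=(200,170,340,280),scale=5)
snap("side","side8",scale=1.4)
E
```

```text
time: 36.15
position: [0.4813, -0.2497, 0.1669]
ee_rot: [-0.702, 0.054, 0.708, 0.054]
wrist_force: [-0.6, 0.4, -0.7]
width: 0.0003
t 36.15 pos [ 0.4813 -0.2497  0.1669] F [-0.6  0.4 -0.7] w 0.0003 q [-0.6   0.43  1.81 -0.    0.9   1.13]
```

View pics/top5.png

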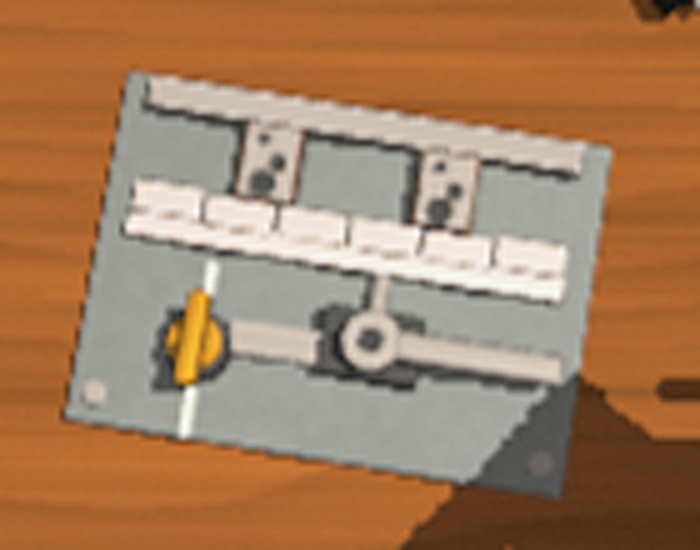

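View pics/side8.png

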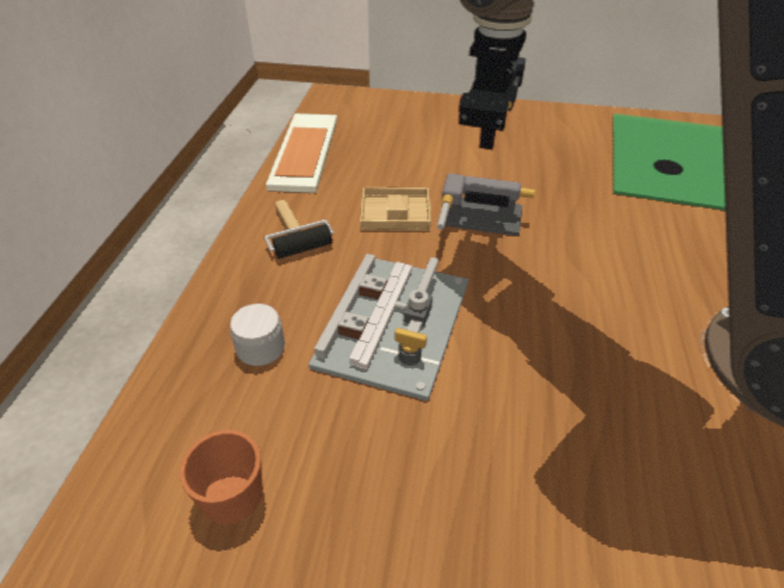

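```bash
python3 -c "
from h import *
env.sign_off(); st()"
```

```text
the job is handed in; nothing more can be done
the job is handed in; nothing more can be done
```

I completed every step in the order you gave and handed the job in at about 36 s on the robot's clock. The hand-in reports no verdict.

- **Steps done:** I flipped the lever open, put the spacer in the tray, and squeezed and released the trigger with the bed empty. Then I set both cuts on the table (there were only two) into the bed and turned the nut to its mark. Last, I pushed the lever closed until it met its stop; there it stopped moving while the force rose to about 22 N.
- **Final pictures:** The lever lies parallel to the jaw. The nut wings are in line with the index lines. Both cuts are face up, flat and square, and touching both fence and jaw. The spacer is in the tray, the ink tin, roller and crock have not visibly moved, and the arm is clear of everything.
- **What disagreed:** My two camera readings of the gun's sideways position differed by about 10 mm. The first squeeze was off-centre and stopped 48 mm wide, so I shifted the gripper and squeezed again. That reached 42 mm and got no tighter with more force, which I estimate as 0.27 rad against the 0.24 rad needed.
- **Not measured directly:** The jaw's grip on each cut and the trigger, lever and nut readings are judged from the pictures, finger widths and forces.

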